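Hook a dropped housing out from under the dispenser guard

ROBOT

A 6-joint arm with a two-finger parallel gripper is mounted at the origin on the work surface. World frame = base frame: x ahead of the robot, y to its left, z up, the work surface at z = 0. Lengths are in m, angles in rad, forces in N, time in s.
With the tool pointing down it reaches from about 0.35 to 0.975 m from the base axis. Payload 4.9 kg.
Tool frame: the origin (TCP) lies on the centre line of the jaws, within the pads' length; the fingertips stand 14 mm ahead of it and the grasp point (between the pads) lies 5 mm behind it; z points along the fingers, y is the line along which they close (so a half turn about z gives the same grasp; the last joint's range is limited). The gripper opens to 85 mm and grips with 20 to 120 N. Pads are 22 mm wide; open, the fingers measure 114 mm over their backs; the gripper's body (76 mm by 85 mm) begins 54 mm behind the grasp point. The pads swing forward as they close: fully open they stand 13 mm farther back than shut.
Start: joints at [1.075, 0.053, 1.613, -0, 1.476, -0.119], TCP at [0.23, 0.581, 0.245] pointing down, gripper open.
Joint ranges: [-3.01, 3.01], [-1.01, 2.22], [0.06, 2.58], [-1.02, 4.17], [0.09, 2.62], [-3.14, 3.14]. Speed limits (rad/s): [2.57, 2.57, 3.14, 3.14, 3.14, 3.14].

INTERFACE

Orientations are given as a unit quaternion [w, x, y, z].
In Python, from plant import * gives the robot as it stands.
- The arm moves only by the tool send_rows, never from a script. Its argument "steps" is a list of rows, each an object with "translation": the shift along the tool's x, y, z in cm, a list of three; "delta_rot": the turn, a rotation vector about the tool's x, y, z in rad, a list of three; "jaw": the finger opening in cm, from 0 to 8.54. In form: [{"translation": [dx, dy, dz], "delta_rot": [rx, ry, rz], "jaw": jaw}, ...]. A call has exactly 8 rows; each row is the pose to reach, as a shift and turn from the pose commanded when the call began, along the tool's axes at that moment; what a row does not reach only later rows make up. A row lasts 1/10 s, in which the tool goes at most 50 mm and 8.59 degrees, less where a joint would pass 70% of its speed; a pose out of reach is approached as far as the arm can. A call with a gripper value outside its range is refused whole. The fingers move at their own pace and stop on an object; the grip force is fixed at half the most. Time passes only in rows, so rows that repeat a pose let the fingers close, or fill a call up. It gives the time, the measured TCP pose, the force, the opening and the grip force at its end, in the units of the state.
- state(): the state, without advancing time (a new reading comes with each control period).
- grab_frame(name): name is "scene" or "top" or "wrist"; returns a dict with "pixels" (420x560x3 uint8, blue, green, red), "range_z" (420x560 float32, m along the optical axis (not along the pixel's ray), 0 where there is no reading), "fx", "fy", "cx", "cy" (pixels), "rvec" (rotation vector, rad) and "tvec" (3), from world to camera coordinates, as OpenCV has them. Camera axes: x right, y down, z forward; pixel columns grow to the right and rows downward; lengths in m; the calibration is good to about 2 mm. A picture is of the moment at which its call begins.
- job_done(): hands the job in; it is judged then, once.
The state is a dict: "time": time; "joint_pos": joint angles; "joint_vel": joint speeds; "joint_efforts": joint torques, N m; "tool_pos": TCP position; "tool_rot": TCP orientation; "contact_force": force on the tool from outside, world axes, zero at the start; "ft_torque": the same for the moment, N m; "gripper_width": opening from 0.0 (shut) to 1.0 (fully open); "grasp_force": force on a finger pad.
Only numpy, scipy, OpenCV 4.12 (cv2) and the standard library are available. Lean on these libraries where they do the work, as an engineer would, in place of code of your own. Each camera call takes 0.05 s, during which the arm holds its last target. There are 200 camera calls.

TASK

A round aluminium housing has been dropped under the fixed bar guard. Pick up the hooked rod, reach its hook in behind the housing through the open side and draw the housing out, still upright, until it stands wholly on the thin black square in front of the opening; then lay the rod back flat, wholly on its blue mat. Do not touch the housing with the gripper, do not tip it over, and leave the steel gauge block under the guard where it is.

Things in the scene. Friction and masses are not known exactly. Their poses are not given: they have to be found in the camera images.
- rod: Hooked rod on the blue mat, 0.16 kg, 215 long, flat underside (mm). Origin: underside of the handle's centre, the place to grasp; x along the shaft to the hook, y to the side the hook points, z up. Black handle block x -25 to 25, 20 wide, 32 tall. Steel shaft 10 wide, 12 tall, to x 188. A 60 mm round part held in the crook, touching shaft and hook, has its centre at x 139, y 35.
- hook_tip (a point): End of the rod's hook, at (169, 60, 6) in the rod's frame. The hook is a straight steel bar 10 wide and 12 tall (z 0 to 12) from hook_corner to here, leaning back a little towards the handle so that a round part stays in the crook.
- hook_corner (a point): Corner of shaft and hook, at (183, 0, 6) in the rod's frame.
- handle_end (a point): Rear end of the rod's handle, at (-25, 0, 16) in the rod's frame.
- housing: Turned aluminium housing standing loose under the guard, about 0.2 kg (varies): round body 60 in diameter up to 32 high, neck 42 in diameter above, 50 tall in all. Origin: centre of its underside, z up. The same housings on the pallet at the table's side are not part of the task.
- guard: Fixed cage of steel bars, open on one side. Origin: on the table, middle of the opening; x into the guard, y left as seen looking in. Inside x 0 to 165, y -142 to 142, free height 64, top at 72; no floor or sill, plain table top (z = 0). Roof bars 49 apart. The housing stands at x 50 to 75, y -15 to 40, with at least 95 free at its -y side for the hook to pass; the gauge block is at its +y side.
- square (a point): Centre of the thin black pick-up square, 110 by 110 and flush with the table (1 mm, no step), sides along the guard's axes; at (-110, 40, 0) in the guard's frame, so it is outside the opening.
- mat: Blue mat on which the rod lies, fixed, 280 (its x) by 150 (its y), 3 thick. Origin: centre of its underside (its top is 3 above the table). The rod starts near (-80, -20) in the mat's frame, shaft roughly along +x and hook to +y.
- gauge: Steel gauge block, loose, 70 by 30 by 40 tall, standing under the guard on the +y side, long side along the guard's x. Origin: centre of its underside. To be left alone.
Mind the look-alikes: they are no part of the job. Leave any orange or turquoise look-alike of the housing alone.

How it is judged:
On the way, in this order (a step that is already met when the one before it is completed fails the run):
1. the rod's hook is behind the housing while the housing is still under the guard (housing centre in the rod's frame: x 90 to 165, y 0 to 75 mm) (x of housing in the frame of rod between 0.09 and 0.165 m and y of housing in the frame of rod between 0 and 0.075 m and x of housing in the frame of guard above 0.03 m and height (world z) of rod below 0.04 m), for 0.1 s.
2. the housing stands upright, wholly on the black square (x of housing in the frame of guard between -0.135 and -0.085 m and y of housing in the frame of guard between 0.015 and 0.065 m and angle between housing's own z axis and vertical below 0.1 rad and height (world z) of housing below 0.006 m), for 0.2 s.
At the end, for the whole second after the job is handed in: The housing stands upright (within 0.1 rad) on the table, its centre within 25 mm of the black square's centre along both sides of the square; the rod lies still and flat, wholly on the blue mat (handle end, hook corner and hook tip over the mat); the gauge block is within 15 mm of where it stood (all of step 2 and x of hook_tip in the frame of mat between -0.142 and 0.142 m and y of hook_tip in the frame of mat between -0.077 and 0.077 m and x of hook_corner in the frame of mat between -0.142 and 0.142 m and y of hook_corner in the frame of mat between -0.077 and 0.077 m and x of handle_end in the frame of mat between -0.142 and 0.142 m and y of handle_end in the frame of mat between -0.077 and 0.077 m and angle between rod's own z axis and vertical below 0.06 rad and height (world z) of rod below 0.008 m and linear speed of each of rod, housing below 0.02 m/s and distance of gauge from where it was at the start of the episode below 0.015 m); the robot touches nothing.
It fails at once if the gripper or arm touches the housing (contact force between any of the fingers, the arm and housing above 0.5 N).
It fails at once if the housing is tipped over (tilted more than 0.5 rad) (angle between housing's own z axis and vertical above 0.5 rad).
It fails at once if the gauge block is moved by more than 15 mm (distance of gauge from where it was at the start of the episode above 0.015 m).
It also fails if it takes over 64 s, if anything falls off the work surface, if the arm or the gripper's body presses on something with over 40 N, if the wrist force passes 120 N, or if a joint passes its speed limit or range.

## Working session

There is one attempt and no reset: what is moved stays moved. The work goes in short steps, Python scripts to look and compute and a tool call to move; the robot and the scene stay as the last step left them, time stands still between calls to the robot, and variables do not carry over. Pictures are saved under pics/ and viewed, at most 10 in all, crops included, and the job is handed in when it is done.

Besides the shell and the picture viewer there is one more tool, called after "Request:" as name(argument=value, ...) on one line, values as JSON. send_rows: Moves the arm, as the interface text tells. Its arguments: {"type":"object","properties":{"steps":{"type":"array","items":{"type":"object","properties":{"translation":{"type":"array","items":{"type":"number"}},"delta_rot":{"type":"array","items":{"type":"number"}},"jaw":{"type":"number"}}}}},"required":["steps"]}

```bash
mkdir -p pics
cat > h.py <<'E'
from plant import *
import numpy as np, cv2
def cam(n):
    f=grab_frame(n); f['R']=cv2.Rodrigues(np.array(f['rvec'],float))[0]; f['t']=np.array(f['tvec'],float).ravel(); return f
def ray(f,u,v,z):
    d=f['R'].T@np.array([(u-f['cx'])/f['fx'],(v-f['cy'])/f['fy'],1.]); c=-f['R'].T@f['t']
    return c+d*(z-c[2])/d[2]
def cloud(f):
    v,u=np.mgrid[:420,:560]; Z=f['range_z']
    P=np.stack([(u-f['cx'])/f['fx']*Z,(v-f['cy'])/f['fy']*Z,Z],-1)
    return (P-f['t'])@f['R']
E
python3 - <<'E'
from h import *
for n in("scene","top"):
    f=cam(n); cv2.imwrite(f"pics/{n}0.png",f['pixels']); print(n,-f['R'].T@f['t'],f['R'][2],f['fx'])
    np.savez(f"{n}0.npz",**f)
print(state())
E
```

```text
scene [ 1.23960884 -0.86207534  0.9538319 ] [-0.4839482   0.61856845 -0.61900502] 531.2513374478294
top [0.35358902 0.01964425 1.1185114 ] [ 0.18471366  0.00121024 -0.98279164] 461.68266609003626
{'time': 0.1, 'joint_pos': array([ 1.07501039e+00,  5.33111591e-02,  1.61416342e+00, -1.82625777e-06,
        1.47601560e+00, -1.19002053e-01]), 'joint_vel': array([-0.00016988, -0.00060714, -0.00231682, -0.00050112, -0.00262872,
        0.00210165]), 'joint_efforts': array([-3.68760766e-04, -3.94899166e+01, -3.71365678e+01, -1.69870127e-04,
        3.99703276e-03, -2.28409658e-05]), 'tool_pos': array([0.22969781, 0.58067515, 0.24416933]), 'tool_rot': array([-2.86205306e-04,  1.87279363e-01,  9.82306235e-01, -9.04561616e-04]), 'contact_force': array([-0.58634088, -1.01223276, -0.45780173]), 'ft_torque': array([-0.0372253 , -0.02675989,  0.0221141 ]), 'grasp_force': 0.0, 'gripper_width': 1.0007851865812518}
```

View pics/top0.png

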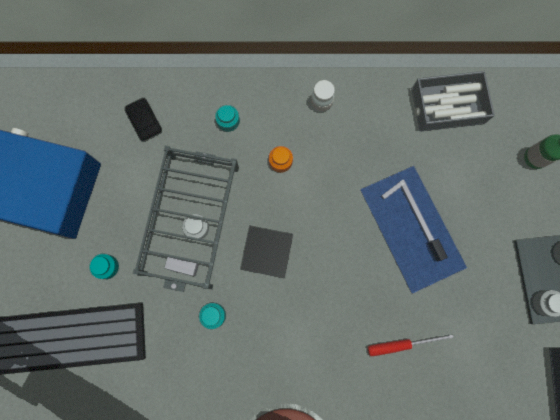

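View pics/scene0.png

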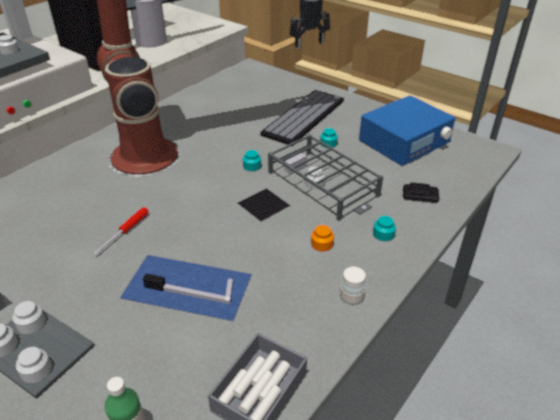

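The top view shows the rod (handle at 437,250; corner 403,182; tip 386,193), the square (267,252), the guard (190,215), the housing (195,228) and the gauge (181,267). The guard opens to the right, towards world −y.

```bash
cat > m.py <<'E'
from h import *
f=dict(np.load('top0.npz')); P=cloud(f); im=f['pixels']; hsv=cv2.cvtColor(im,cv2.COLOR_BGR2HSV)
def roi(m,x0,x1,y0,y1):
    o=np.zeros((420,560),np.uint8); o[y0:y1,x0:x1]=m[y0:y1,x0:x1]; return o
def big(m): 
    c=max(cv2.findContours(m.astype(np.uint8),0,2)[0],key=cv2.contourArea); return c
def rect(c,z):
    pts=np.array([ray(f,u,v,z)[:2] for u,v in c[:,0]]); r=cv2.minAreaRect((pts*1000).astype(np.float32)); return r
g=im.max(2)
sq=rect(big(roi(g<60,238,296,222,282)),0.001); print('square',sq)
mat=rect(cv2.convexHull(big(roi((hsv[...,1]>100)&(abs(hsv[...,0].astype(int)-112)<15),350,475,160,300))),.003); print('mat',mat)
# rod: depth-based heights over mat
Z=P[...,2]
mr=roi(np.ones((420,560)),355,475,165,295)>0
h=mr&(g<50)&(Z>.015); c=big(h); print('handle',rect(c,.035), Z[h].max() if h.any() else 0)
s=mr&(hsv[...,1]<60)&(g>90)&(Z>.008)&(Z<.03); ys,xs=np.where(s); print('shaft px',len(xs))
# restrict to inside the mat
q=np.array([ray(f,u,v,.015)[:2] for u,v in zip(xs,ys)]); box=cv2.boxPoints(mat)
ins=[cv2.pointPolygonTest(box.astype(np.float32),tuple(map(float,p*1000)),False)>0 for p in q]; q=q[ins]; np.save('rodpts.npy',q)
print(len(q),'ext x',q[q[:,0].argmax()],q[q[:,0].argmin()],'y',q[q[:,1].argmax()],q[q[:,1].argmin()])
# housing top / gauge / guard top by depth
mg=roi(np.ones((420,560)),130,245,140,295)>0
t=mg&(Z>.064)&(Z<.08); print('guard top z',np.median(Z[t])); print('guard', cv2.minAreaRect((P[t][:,:2]*1000).astype(np.float32)))
w=mg&(g>170)&(Z<.06); c=big(w); print('housing bright', cv2.boundingRect(c), w.sum())
n=mg&(Z>.044)&(Z<.056)&(abs(P[...,0]-.36)<.2); 
for nm,a in(('neck',roi(n,178,215,210,245)>0),('gauge',roi(mg&(Z>.034)&(Z<.046),160,202,255,280)>0)):
    print(nm,a.sum(),np.median(P[a],0),P[a].min(0),P[a].max(0))
a=roi(mg&(Z>.034)&(Z<.046),160,202,255,280)>0; print(cv2.minAreaRect((P[a][:,:2]*1000).astype(np.float32)))
cv2.imwrite('pics/crop.png',cv2.resize(np.hstack([im[140:300,125:300],im[150:300,350:475].repeat(1,0) if 0 else im[140:300,350:480]]),None,fx=2.6,fy=2.6,interpolation=cv2.INTER_CUBIC))
E
python3 m.py
```

```text
square ((473.9416809082031, 95.5864486694336), (0.0, 0.0), 0.0)
mat ((524.0208740234375, -310.2454528808594), (277.19989013671875, 147.63677978515625), 24.327123641967773)
handle ((463.33258056640625, -348.5553283691406), (43.16322326660156, 6.466959476470947), 23.56263542175293) 1.1185114006747994
shaft px 421
421 ext x [ 0.64050692 -0.2899473 ] [ 0.49186795 -0.34498036] y [ 0.60013859 -0.23655718] [ 0.49428979 -0.35474036]
guard top z 0.07151972963511334
guard ((543.7005615234375, 231.4678955078125), (174.1902618408203, 307.9911804199219), 78.92227172851562)
housing bright (185, 219, 17, 14) 186
neck 236 [0.52240902 0.21721485 0.04978193] [0.5035838  0.19647694 0.04464292] [0.54117735 0.23650346 0.05524441]
gauge 380 [0.42979573 0.24594533 0.04005491] [0.40701724 0.20983473 0.03433571] [0.44875097 0.28304281 0.04492539]
((429.429443359375, 246.516845703125), (69.94598388671875, 29.87307357788086), 75.33585357666016)
```

View pics/crop.png

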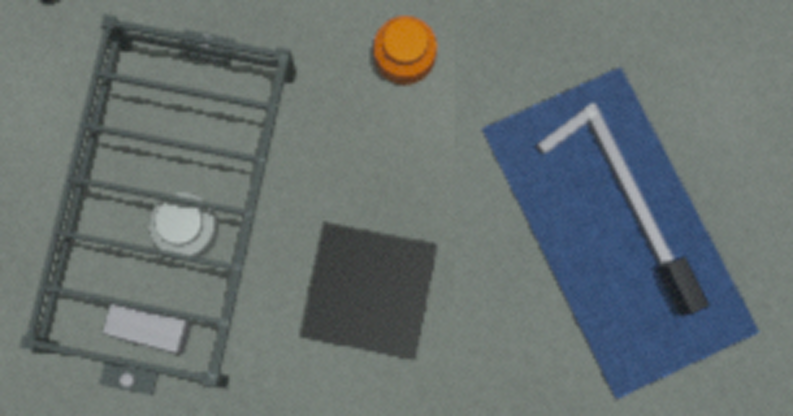

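The crop confirms the layout: guard with its opening to the right, housing between roof bars, gauge at the lower end, and the rod with its hook at the upper end of the mat.

```bash
cat >> m.py <<'E'
print('-----')
sq=rect(big(roi(g<85,238,296,222,282)),0.001); print('square',sq)
h=mr&(g<60)&(Z>.025)&(Z<.045); print('handle',h.sum(),cv2.minAreaRect((P[h][:,:2]*1000).astype(np.float32)),np.median(Z[h]))
mu=np.array([np.cos(np.radians(24.3)),np.sin(np.radians(24.3))]); mv=np.array([-mu[1],mu[0]])
mc=np.array(mat[0])/1000; L=np.stack([(q-mc)@mu,(q-mc)@mv],1)
sh=(L[:,0]<.06)&(L[:,0]>-.04); k=cv2.fitLine(L[sh].astype(np.float32),2,0,.01,.01).ravel(); print('shaft in mat: dir',k[:2],'pt',k[2:],'ang',np.degrees(np.arctan2(k[1],k[0])))
d=k[:2]*np.sign(k[0]); n=np.array([-d[1],d[0]]); A=(L-k[2:])@d; B=(L-k[2:])@n
print('extent along',A.min(),A.max(),'side',B.min(),B.max())
o=k[2:]+d*(A.max()-.188); w=mc+mu*o[0]+mv*o[1]; D=mu*d[0]+mv*d[1]
print('origin mat',o,'world',w,'yaw',np.degrees(np.arctan2(D[1],D[0])))
ga=np.radians(np.mean([78.92])); gx=np.array([np.cos(ga),np.sin(ga)]); gy=np.array([-gx[1],gx[0]])
G=np.array([.5437,.2315])-gx*.0825; S=G-.110*gx+.040*gy; print('guard O',G,'square pred',S)
for nm,p in(('housing',[.5224,.217]),('gauge',[.4294,.2465])):
    p=np.array(p)-G; print(nm,p@gx,p@gy)
E
python3 m.py | sed -n '/-----/,$p'
```

```text
-----
square ((465.82012939453125, 45.69489288330078), (109.06510925292969, 109.27264404296875), 78.88208770751953)
handle 39 ((464.19451904296875, -352.1274719238281), (46.46864318847656, 3.2935070991516113), 22.34990882873535) 0.030755898819006547
shaft in mat: dir [ 0.9998712  -0.01604808] pt [ 0.00980795 -0.02356619] ang -0.91952646
extent along -0.05633975558559813 0.10576821084601032 side -0.005637334859652187 0.06083729238033818
origin mat [-0.07241325 -0.02224652] world [ 0.46717797 -0.3603201 ] yaw 23.38047350008062
guard O [0.5278452  0.15053782] square pred [0.46745107 0.05027541]
housing 0.06417686117209002 0.018116362314028075
gauge 0.07525428950886459 0.11505211723162087
```

```bash
cat >> h.py <<'E'
from scipy.spatial.transform import Rotation as Ro
S=np.array([.4658,.0457]); YG=78.9
gx=np.array([np.cos(np.radians(YG)),np.sin(np.radians(YG))]); gy=np.array([-gx[1],gx[0]]); G=S+.11*gx-.04*gy
def Rt(yaw): return Ro.from_euler('z',yaw,degrees=True)*Ro.from_euler('x',180,degrees=True)
def rel(pos,yaw,s=None):
    s=s or state(); q=s['tool_rot']; R0=Ro.from_quat([q[1],q[2],q[3],q[0]])
    return np.round(R0.inv().apply(np.array(pos)-s['tool_pos'])*100,2), np.round((R0.inv()*Rt(yaw)).as_rotvec(),3)
def gpos(x,y,z): return np.r_[G+x*gx+y*gy,z]
def show():
    s=state(); p=s['tool_pos']; g=p[:2]-G; print('t',s['time'],'tcp',p.round(4),'guard',round(g@gx,4),round(g@gy,4),'yaw',Ro.from_quat(np.roll(s['tool_rot'],-1)).as_matrix()[:,0].round(3),'F',s['contact_force'].round(1),'w',round(s['gripper_width'],3),s['grasp_force'])
E
python3 - <<'E'
from h import *
print(rel([.45,.2,.22],60),rel([.467,-.36,.2],23.4)); show()
E
```

```text
(array([-34.49, -27.29,   2.46]), array([-2.000e-03,  1.000e-03,  1.718e+00])) (array([-56.68, -78.73,   4.55]), array([-1.000e-03,  2.000e-03,  2.356e+00]))
t 0.1 tcp [0.2297 0.5807 0.2442] guard 0.3695 0.3747 yaw [-0.93   0.368  0.   ] F [-0.6 -1.  -0.5] w 1.001 0.0
```

Request:
send_rows(steps=[{"translation": [-34.5, -27.3, 2.5], "delta_rot": [0, 0, 1.718], "jaw": 8.5}, {"translation": [-34.5, -27.3, 2.5], "delta_rot": [0, 0, 1.718], "jaw": 8.5}, {"translation": [-34.5, -27.3, 2.5], "delta_rot": [0, 0, 1.718], "jaw": 8.5}, {"translation": [-34.5, -27.3, 2.5], "delta_rot": [0, 0, 1.718], "jaw": 8.5}, {"translation": [-34.5, -27.3, 2.5], "delta_rot": [0, 0, 1.718], "jaw": 8.5}, {"translation": [-34.5, -27.3, 2.5], "delta_rot": [0, 0, 1.718], "jaw": 8.5}, {"translation": [-34.5, -27.3, 2.5], "delta_rot": [0, 0, 1.718], "jaw": 8.5}, {"translation": [-34.5, -27.3, 2.5], "delta_rot": [0, 0, 1.718], "jaw": 8.5}])

```text
time: 0.9
tool_pos: [0.4303, 0.2335, 0.2222]
tool_rot: [-0.0, 0.711, 0.703, -0.0]
contact_force: [0.4, 0.4, -0.9]
gripper_width: 0.989
grasp_force: 0.0
```

```bash
python3 -c "
from h import *
show(); print(rel([.467,-.36,.2],23.4))"
```

```text
t 0.9 tcp [0.4303 0.2335 0.2222] guard 0.0675 0.111 yaw [0.012 1.    0.   ] F [ 0.4  0.4 -0.9] w 0.989 0.0
(array([-59.31,   4.38,   2.22]), array([-0.  ,  0.  ,  1.15]))
```

Request:
send_rows(steps=[{"translation": [-59, 4.4, 2.2], "delta_rot": [0, 0, 1.15], "jaw": 8.5}, {"translation": [-59, 4.4, 2.2], "delta_rot": [0, 0, 1.15], "jaw": 8.5}, {"translation": [-59, 4.4, 2.2], "delta_rot": [0, 0, 1.15], "jaw": 8.5}, {"translation": [-59, 4.4, 2.2], "delta_rot": [0, 0, 1.15], "jaw": 8.5}, {"translation": [-59, 4.4, 2.2], "delta_rot": [0, 0, 1.15], "jaw": 8.5}, {"translation": [-59, 4.4, 2.2], "delta_rot": [0, 0, 1.15], "jaw": 8.5}, {"translation": [-59, 4.4, 2.2], "delta_rot": [0, 0, 1.15], "jaw": 8.5}, {"translation": [-59, 4.4, 2.2], "delta_rot": [0, 0, 1.15], "jaw": 8.5}])

```text
time: 1.7
tool_pos: [0.4568, -0.1653, 0.2074]
tool_rot: [-0.0, 0.979, 0.203, 0.0]
contact_force: [0.7, 0.4, -0.1]
gripper_width: 0.992
grasp_force: 0.0
```

```bash
python3 -c "
from h import *
show(); print(rel([.467,-.36,.2],23.4))"
```

```text
t 1.7 tcp [ 0.4568 -0.1653  0.2074] guard -0.3188 0.0083 yaw [0.917 0.398 0.   ] F [ 0.7  0.4 -0.1] w 0.992 0.0
(array([-6.81, 18.27,  0.73]), array([-0.   , -0.   ,  0.001]))
```

Request:
send_rows(steps=[{"translation": [-6.8, 18.3, 3], "delta_rot": [0, 0, 0], "jaw": 8.5}, {"translation": [-6.8, 18.3, 3], "delta_rot": [0, 0, 0], "jaw": 8.5}, {"translation": [-6.8, 18.3, 3], "delta_rot": [0, 0, 0], "jaw": 8.5}, {"translation": [-6.8, 18.3, 3], "delta_rot": [0, 0, 0], "jaw": 8.5}, {"translation": [-6.8, 18.3, 3], "delta_rot": [0, 0, 0], "jaw": 8.5}, {"translation": [-6.8, 18.3, 3], "delta_rot": [0, 0, 0], "jaw": 8.5}, {"translation": [-6.8, 18.3, 3], "delta_rot": [0, 0, 0], "jaw": 8.5}, {"translation": [-6.8, 18.3, 3], "delta_rot": [0, 0, 0], "jaw": 8.5}])

```text
time: 2.5
tool_pos: [0.4691, -0.357, 0.1781]
tool_rot: [0.0, 0.978, 0.207, 0.0]
contact_force: [-0.7, -0.8, 0.1]
gripper_width: 0.997
grasp_force: 0.0
```

Run:
```python
from h import *
show(); f=cam('wrist'); cv2.imwrite('pics/w1.png',f['pixels']); np.savez('w1.npz',**f); print(-f['R'].T@f['t'],f['R'])
P=cloud(f); Z=P[...,2]; g=f['pixels'].max(2)
a=(Z>.025)&(Z<.045)&(np.hypot(P[...,0]-.467,P[...,1]+.36)<.06); 
print('handle',a.sum(),cv2.minAreaRect((P[a][:,:2]*1000).astype(np.float32)),np.median(Z[a]))
```

```text
t 2.5 tcp [ 0.4691 -0.357   0.1781] guard -0.5045 -0.0408 yaw [0.915 0.404 0.   ] F [-0.7 -0.8  0.1] w 0.997 0.0
[ 0.53518569 -0.32798596  0.30774556] [[ 4.03618943e-01 -9.14926715e-01  9.24625486e-04]
 [-8.76805384e-01 -3.86512684e-01  2.86042417e-01]
 [-2.61350470e-01 -1.16262855e-01 -9.58216510e-01]]
handle 1408 ((465.8297424316406, -363.47357177734375), (49.65897750854492, 19.383054733276367), 23.664871215820312) 0.0359792047263799
```

View pics/w1.png

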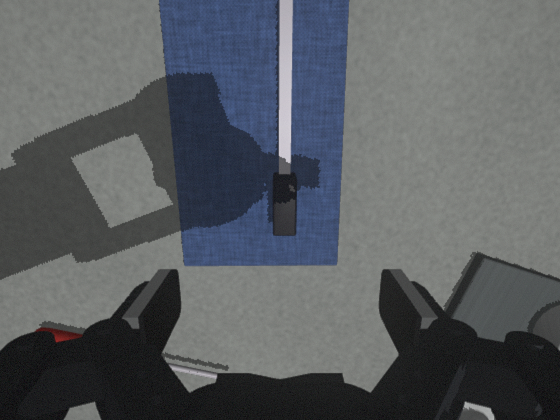

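The wrist picture shows the handle at about (285,205), the rod running straight up and the jaws either side. The handle measures 49.7 x 19.4 mm at (0.466, -0.363), as expected.

```bash
python3 -c "
from h import *
show(); print(rel([.466,-.363,.08],23.6))"
```

```text
t 2.55 tcp [ 0.4691 -0.357   0.1782] guard -0.5046 -0.0408 yaw [0.915 0.404 0.   ] F [ 0.  -0.1  0.8] w 0.991 0.0
(array([-0.53,  0.41,  9.82]), array([ 0.001, -0.   ,  0.005]))
```

Request:
send_rows(steps=[{"translation": [-0.3, 0.3, 3], "delta_rot": [0, 0, 0], "jaw": 8.5}, {"translation": [-0.5, 0.4, 6], "delta_rot": [0, 0, 0.005], "jaw": 8.5}, {"translation": [-0.5, 0.4, 8.5], "delta_rot": [0, 0, 0.005], "jaw": 8.5}, {"translation": [-0.5, 0.4, 9.8], "delta_rot": [0, 0, 0.005], "jaw": 8.5}, {"translation": [-0.5, 0.4, 9.8], "delta_rot": [0, 0, 0.005], "jaw": 8.5}, {"translation": [-0.5, 0.4, 9.8], "delta_rot": [0, 0, 0.005], "jaw": 8.5}, {"translation": [-0.5, 0.4, 9.8], "delta_rot": [0, 0, 0.005], "jaw": 8.5}, {"translation": [-0.5, 0.4, 9.8], "delta_rot": [0, 0, 0.005], "jaw": 8.5}])

```text
time: 3.35
tool_pos: [0.4667, -0.3646, 0.0816]
tool_rot: [0.001, 0.979, 0.204, 0.001]
contact_force: [-1.0, -0.0, 1.4]
gripper_width: 0.997
grasp_force: 0.0
```

```bash
python3 -c "
from h import *
show(); print(rel([.466,-.363,.022],23.6))"
```

```text
t 3.35 tcp [ 0.4667 -0.3646  0.0816] guard -0.5125 -0.0399 yaw [0.917 0.399 0.001] F [-1.  -0.   1.4] w 0.997 0.0
(array([-0.01, -0.2 ,  5.96]), array([ 0.003, -0.001, -0.002]))
```

Request:
send_rows(steps=[{"translation": [0, -0.2, 3], "delta_rot": [0.003, 0, 0], "jaw": 8.5}, {"translation": [0, -0.2, 5], "delta_rot": [0.003, 0, 0], "jaw": 8.5}, {"translation": [0, -0.2, 5.9], "delta_rot": [0.003, 0, 0], "jaw": 8.5}, {"translation": [0, -0.2, 5.9], "delta_rot": [0.003, 0, 0], "jaw": 8.5}, {"translation": [0, -0.2, 5.9], "delta_rot": [0.003, 0, 0], "jaw": 8.5}, {"translation": [0, -0.2, 5.9], "delta_rot": [0.003, 0, 0], "jaw": 0}, {"translation": [0, -0.2, 5.9], "delta_rot": [0.003, 0, 0], "jaw": 0}, {"translation": [0, -0.2, 5.9], "delta_rot": [0.003, 0, 0], "jaw": 0}])

```text
time: 4.15
tool_pos: [0.4655, -0.3625, 0.0217]
tool_rot: [-0.001, 0.979, 0.203, 0.0]
contact_force: [-0.2, 0.3, -0.2]
gripper_width: 0.508
grasp_force: 0.0
```

Request:
send_rows(steps=[{"translation": [0, 0, 0], "delta_rot": [0, 0, 0], "jaw": 0}, {"translation": [0, 0, 0], "delta_rot": [0, 0, 0], "jaw": 0}, {"translation": [0, 0, 0], "delta_rot": [0, 0, 0], "jaw": 0}, {"translation": [0, 0, 0], "delta_rot": [0, 0, 0], "jaw": 0}, {"translation": [0, 0, 0], "delta_rot": [0, 0, 0], "jaw": 0}, {"translation": [0, 0, 0], "delta_rot": [0, 0, 0], "jaw": 0}, {"translation": [0, 0, 0], "delta_rot": [0, 0, 0], "jaw": 0}, {"translation": [0, 0, 0], "delta_rot": [0, 0, 0], "jaw": 0}])

```text
time: 4.95
tool_pos: [0.4654, -0.3624, 0.0213]
tool_rot: [-0.001, 0.979, 0.203, -0.0]
contact_force: [-0.6, -0.1, 6.0]
gripper_width: 0.222
grasp_force: 59.3
```

```bash
python3 -c "
from h import *
show()"
```

```text
t 4.95 tcp [ 0.4654 -0.3624  0.0213] guard -0.5105 -0.0381 yaw [0.917 0.398 0.   ] F [-0.6 -0.1  6. ] w 0.222 59.305813908576965
```

```bash
python3 -c "
from h import *
print(rel(gpos(-.24,-.095,.12),78.9),gpos(-.24,-.095,.12))"
```

```text
(array([ 20.04, -19.07,  -9.83]), array([-0.002, -0.001, -0.967])) [ 0.57324665 -0.10785851  0.12      ]
```

Request:
send_rows(steps=[{"translation": [0, 0, -1], "delta_rot": [0, 0, 0], "jaw": 0}, {"translation": [0, 0, -2], "delta_rot": [0, 0, 0], "jaw": 0}, {"translation": [0, 0, -4], "delta_rot": [0, 0, 0], "jaw": 0}, {"translation": [0, 0, -6], "delta_rot": [0, 0, 0], "jaw": 0}, {"translation": [0, 0, -8], "delta_rot": [0, 0, 0], "jaw": 0}, {"translation": [0, 0, -9.5], "delta_rot": [0, 0, 0], "jaw": 0}, {"translation": [0, 0, -10], "delta_rot": [0, 0, 0], "jaw": 0}, {"translation": [0, 0, -10], "delta_rot": [0, 0, 0], "jaw": 0}])

```text
time: 5.75
tool_pos: [0.4654, -0.3625, 0.1215]
tool_rot: [-0.001, 0.979, 0.203, 0.0]
contact_force: [0.2, 0.6, -2.5]
gripper_width: 0.223
grasp_force: 58.7
```

```bash
python3 -c "
from h import *
show();print(rel(gpos(-.24,-.095,.12),78.9),gpos(-.24,-.095,.12))"
```

```text
t 5.75 tcp [ 0.4654 -0.3625  0.1215] guard -0.5107 -0.0382 yaw [0.917 0.398 0.   ] F [ 0.2  0.6 -2.5] w 0.223 58.74668061733246
(array([ 20.04, -19.06,   0.19]), array([-0.001, -0.001, -0.967])) [ 0.57324665 -0.10785851  0.12      ]
```

Request:
send_rows(steps=[{"translation": [2, -2, 0], "delta_rot": [0, 0, -0.1], "jaw": 0}, {"translation": [5, -5, 0.1], "delta_rot": [0, 0, -0.24], "jaw": 0}, {"translation": [8, -8, 0.1], "delta_rot": [0, 0, -0.38], "jaw": 0}, {"translation": [11, -11, 0.1], "delta_rot": [0, 0, -0.52], "jaw": 0}, {"translation": [14, -14, 0.1], "delta_rot": [0, 0, -0.66], "jaw": 0}, {"translation": [17, -17, 0.1], "delta_rot": [0, 0, -0.8], "jaw": 0}, {"translation": [19.5, -18.5, 0.1], "delta_rot": [0, 0, -0.92], "jaw": 0}, {"translation": [20, -19, 0.1], "delta_rot": [0, 0, -0.967], "jaw": 0}])

```text
time: 6.55
tool_pos: [0.5732, -0.1053, 0.1187]
tool_rot: [-0.003, 0.77, 0.638, 0.0]
contact_force: [-0.5, -1.0, -0.8]
gripper_width: 0.22
grasp_force: 58.9
```

Run:
```python
from h import *
show();print(rel(gpos(-.24,-.095,.028),78.9))
f=cam('top'); cv2.imwrite('pics/t2.png',f['pixels']); P=cloud(f); Z=P[...,2]; g=f['pixels'].max(2)
D=P[...,:2]-G; X=D@gx; Y=D@gy
a=(g>110)&(Z>.06)&(Z<.135)&(X<-.02)&(X>-.22)&(abs(Y+.08)<.12)
s=a&(X<-.08); print('n',a.sum()); c=np.polyfit(X[s],Y[s],1); print('shaft slope',c, 'tilt',np.polyfit(X[s],Z[s],1),'xmax',X[a].max(),'ymax',Y[a].max(), 'z',np.median(Z[s]))
```

```text
t 6.55 tcp [ 0.5732 -0.1053  0.1187] guard -0.2375 -0.0945 yaw [0.186 0.982 0.004] F [-0.5 -1.  -0.8] w 0.22 58.896029591560364
(array([-0.28,  0.09,  9.07]), array([-0.004, -0.004,  0.006]))
n 312
shaft slope [ 0.06762885 -0.08810295] tilt [-0.01095049  0.11074721] xmax -0.04723506211729447 ymax -0.034650108163896805 z 0.11253173812779321
```

View pics/t2.png

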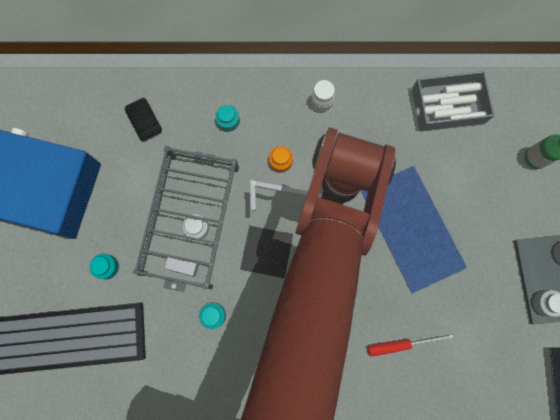

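The picture shows the rod level at its staging place, with the hook (252,195) in front of the opening and the orange look-alike clear of it. Next, lower and enter.

Request:
send_rows(steps=[{"translation": [-0.2, 0.1, 2.5], "delta_rot": [-0.004, -0.004, 0.006], "jaw": 0}, {"translation": [-0.2, 0.1, 5.5], "delta_rot": [-0.004, -0.004, 0.006], "jaw": 0}, {"translation": [-0.2, 0.1, 8], "delta_rot": [-0.004, -0.004, 0.006], "jaw": 0}, {"translation": [-0.2, 0.1, 9.2], "delta_rot": [-0.004, -0.004, 0.006], "jaw": 0}, {"translation": [-0.2, 0.1, 9.4], "delta_rot": [-0.004, -0.004, 0.006], "jaw": 0}, {"translation": [-0.2, 0.1, 9.4], "delta_rot": [-0.004, -0.004, 0.006], "jaw": 0}, {"translation": [-0.2, 0.1, 9.4], "delta_rot": [-0.004, -0.004, 0.006], "jaw": 0}, {"translation": [-0.2, 0.1, 9.4], "delta_rot": [-0.004, -0.004, 0.006], "jaw": 0}])

```text
time: 7.4
tool_pos: [0.5746, -0.1107, 0.028]
tool_rot: [0.003, 0.774, 0.633, 0.001]
contact_force: [-0.9, 0.8, -1.4]
gripper_width: 0.225
grasp_force: 58.9
```

```bash
python3 -c "
from h import *
show();print(rel(gpos(-.055,-.095,.024),78.9))"
```

```text
t 7.4 tcp [ 0.5746 -0.1107  0.028 ] guard -0.2425 -0.0969 yaw [ 0.199  0.98  -0.002] F [-0.9  0.8 -1.4] w 0.225 58.851887583732605
(array([18.75, -0.31,  0.36]), array([ 0.005,  0.002, -0.006]))
```

Request:
send_rows(steps=[{"translation": [1.5, -0.3, 0.2], "delta_rot": [0.004, 0.002, -0.006], "jaw": 0}, {"translation": [4.5, -0.3, 0.3], "delta_rot": [0.004, 0.002, -0.006], "jaw": 0}, {"translation": [7.5, -0.3, 0.3], "delta_rot": [0.004, 0.002, -0.006], "jaw": 0}, {"translation": [10.5, -0.3, 0.3], "delta_rot": [0.004, 0.002, -0.006], "jaw": 0}, {"translation": [13.5, -0.3, 0.3], "delta_rot": [0.004, 0.002, -0.006], "jaw": 0}, {"translation": [16.5, -0.3, 0.3], "delta_rot": [0.004, 0.002, -0.006], "jaw": 0}, {"translation": [18.7, -0.3, 0.3], "delta_rot": [0.004, 0.002, -0.006], "jaw": 0}, {"translation": [18.7, -0.3, 0.3], "delta_rot": [0.004, 0.002, -0.006], "jaw": 0}])

```text
time: 8.2
tool_pos: [0.6079, 0.0771, 0.0236]
tool_rot: [-0.001, 0.771, 0.637, 0.0]
contact_force: [0.1, 0.8, -0.9]
gripper_width: 0.224
grasp_force: 58.9
```

Run:
```python
from h import *
show()
f=cam('wrist'); cv2.imwrite('pics/w3.png',f['pixels']); P=cloud(f); Z=P[...,2]
D=P[...,:2]-G; X=D@gx; Y=D@gy
a=(Z>.045)&(Z<.054)&(X>.03)&(X<.11)&(Y>-.02)&(Y<.06); print('neck',a.sum(),X[a].min(),X[a].max(),Y[a].min(),Y[a].max())
print(rel(gpos(-.055,.0175-.037,.024),78.9))
```

```text
t 8.2 tcp [0.6079 0.0771 0.0236] guard -0.0518 -0.0934 yaw [0.189 0.982 0.002] F [ 0.1  0.8 -0.9] w 0.224 58.933013677597046Traceback (most recent call last):
  File "<stdin>", line 5, in <module>
    return umr_minimum(a, axis, None, out, keepdims, initial, where)
ValueError: zero-size array to reduction operation minimum which has no identity
```

View pics/w3.png

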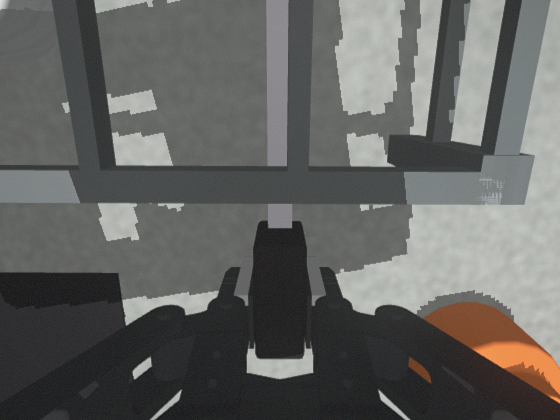

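The wrist view shows the shaft passing under the front rail, between the bars, at (278,100), and the gripper in front of the opening. Next, move sideways behind the housing.

Request:
send_rows(steps=[{"translation": [-0.1, -0.7, 0], "delta_rot": [0, 0, 0], "jaw": 0}, {"translation": [-0.1, -2, 0], "delta_rot": [0, 0, 0], "jaw": 0}, {"translation": [-0.1, -3.5, 0], "delta_rot": [0, 0, 0], "jaw": 0}, {"translation": [-0.1, -5, 0], "delta_rot": [0, 0, 0], "jaw": 0}, {"translation": [-0.1, -6, 0], "delta_rot": [0, 0, 0], "jaw": 0}, {"translation": [-0.1, -6.7, 0], "delta_rot": [0, 0, 0], "jaw": 0}, {"translation": [-0.1, -7, 0], "delta_rot": [0, 0, 0], "jaw": 0}, {"translation": [-0.1, -7, 0], "delta_rot": [0, 0, 0], "jaw": 0}])

```text
time: 9.05
tool_pos: [0.5387, 0.086, 0.0233]
tool_rot: [-0.001, 0.772, 0.635, -0.0]
contact_force: [0.7, -0.2, -1.8]
gripper_width: 0.221
grasp_force: 58.9
```

```bash
cat > hs.py <<'E'
from h import *
show()
f=cam('top'); im=f['pixels']; P=cloud(f); Z=P[...,2]
D=P[...,:2]-G; X=D@gx; Y=D@gy
a=(Z>.045)&(Z<.055)&(X>-.15)&(X<.11)&(Y>-.03)&(Y<.08)&(im.min(2)>110); print('neck',a.sum(),X[a].min(),X[a].max(),Y[a].min(),Y[a].max())
cv2.imwrite('pics/crop2.png',cv2.resize(im[140:300,125:345],None,fx=3.4,fy=3.4,interpolation=cv2.INTER_CUBIC))
E
python3 hs.py
```

```text
t 9.05 tcp [0.5387 0.086  0.0233] guard -0.0564 -0.0238 yaw [0.193 0.981 0.   ] F [ 0.7 -0.2 -1.8] w 0.221 58.92407476902008
neck 223 0.049163596726862796 0.08915414200691509 0.0010304085277690917 0.03669867313469762
```

View pics/crop2.png

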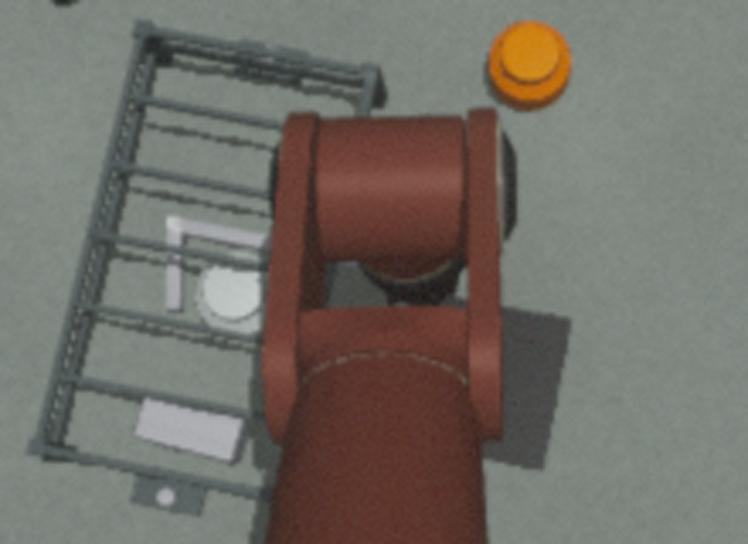

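The hook is now behind the housing (crop: hook at 175,265, housing at 232,290). The housing in the rod's frame is about (125, 42) mm. Next, draw it out slowly.

Request:
send_rows(steps=[{"translation": [-0.3, -0.2, 0], "delta_rot": [0, 0, 0], "jaw": 0}, {"translation": [-0.7, -0.4, 0], "delta_rot": [0, 0, 0], "jaw": 0}, {"translation": [-1.2, -0.6, 0], "delta_rot": [0, 0, 0], "jaw": 0}, {"translation": [-1.8, -0.7, 0], "delta_rot": [0, 0, 0], "jaw": 0}, {"translation": [-2.4, -0.8, 0], "delta_rot": [0, 0, 0], "jaw": 0}, {"translation": [-3, -0.9, 0], "delta_rot": [0, 0, 0], "jaw": 0}, {"translation": [-3.6, -1, 0], "delta_rot": [0, 0, 0], "jaw": 0}, {"translation": [-4.2, -1, 0], "delta_rot": [0, 0, 0], "jaw": 0}])

```text
time: 9.9
tool_pos: [0.5206, 0.0463, 0.0231]
tool_rot: [-0.001, 0.772, 0.635, -0.0]
contact_force: [0.5, 1.1, -1.6]
gripper_width: 0.22
grasp_force: 58.9
```

```bash
python3 hs.py; python3 -c "
from h import *
print(rel(gpos(-.249,.005,.0235),78.9))"
```

```text
t 9.9 tcp [0.5206 0.0463 0.0231] guard -0.0988 -0.0136 yaw [0.193 0.981 0.001] F [ 0.5  1.1 -1.6] w 0.22 58.90829801559448
neck 236 0.022198881140767214 0.0631473446690706 0.0013448591030630268 0.04032046842113356
(array([-14.95,  -1.86,  -0.03]), array([-0.002,  0.   , -0.001]))
```

Request:
send_rows(steps=[{"translation": [-0.5, -0.1, 0], "delta_rot": [0, 0, 0], "jaw": 0}, {"translation": [-1.2, -0.2, 0], "delta_rot": [0, 0, 0], "jaw": 0}, {"translation": [-1.9, -0.3, 0], "delta_rot": [0, 0, 0], "jaw": 0}, {"translation": [-2.6, -0.4, 0], "delta_rot": [0, 0, 0], "jaw": 0}, {"translation": [-3.3, -0.5, 0], "delta_rot": [0, 0, 0], "jaw": 0}, {"translation": [-4, -0.6, 0], "delta_rot": [0, 0, 0], "jaw": 0}, {"translation": [-4.7, -0.7, 0], "delta_rot": [0, 0, 0], "jaw": 0}, {"translation": [-5.4, -0.8, 0], "delta_rot": [0, 0, 0], "jaw": 0}])

```text
time: 10.75
tool_pos: [0.5024, -0.0052, 0.0231]
tool_rot: [-0.001, 0.772, 0.635, -0.0]
contact_force: [0.1, 0.9, -2.2]
gripper_width: 0.224
grasp_force: 58.9
```

Request:
send_rows(steps=[{"translation": [-0.7, -0.1, 0], "delta_rot": [0, 0, 0], "jaw": 0}, {"translation": [-1.4, -0.2, 0], "delta_rot": [0, 0, 0], "jaw": 0}, {"translation": [-2.1, -0.3, 0], "delta_rot": [0, 0, 0], "jaw": 0}, {"translation": [-2.8, -0.4, 0], "delta_rot": [0, 0, 0], "jaw": 0}, {"translation": [-3.5, -0.5, 0], "delta_rot": [0, 0, 0], "jaw": 0}, {"translation": [-4.2, -0.6, 0], "delta_rot": [0, 0, 0], "jaw": 0}, {"translation": [-4.8, -0.7, 0], "delta_rot": [0, 0, 0], "jaw": 0}, {"translation": [-5.4, -0.7, 0], "delta_rot": [0, 0, 0], "jaw": 0}])

```text
time: 11.55
tool_pos: [0.485, -0.0567, 0.0231]
tool_rot: [-0.001, 0.772, 0.635, -0.0]
contact_force: [0.1, 0.9, -2.4]
gripper_width: 0.225
grasp_force: 58.9
```

```bash
python3 hs.py; python3 -c "
from h import *
print(rel(gpos(-.249,.005,.0235),78.9))"
```

```text
t 11.55 tcp [ 0.485  -0.0567  0.0231] guard -0.2068 0.0015 yaw [0.193 0.981 0.001] F [ 0.1  0.9 -2.4] w 0.225 58.915075063705444
neck 253 -0.08564756618811092 -0.04433696405590391 0.014537797285072296 0.0549805933223416
(array([-4.15, -0.37, -0.04]), array([-0.002,  0.   , -0.   ]))
```

Request:
send_rows(steps=[{"translation": [-0.7, -0.1, 0], "delta_rot": [0, 0, 0], "jaw": 0}, {"translation": [-1.4, -0.2, 0], "delta_rot": [0, 0, 0], "jaw": 0}, {"translation": [-2.1, -0.3, 0], "delta_rot": [0, 0, 0], "jaw": 0}, {"translation": [-2.8, -0.4, 0], "delta_rot": [0, 0, 0], "jaw": 0}, {"translation": [-3.4, -0.5, 0], "delta_rot": [0, 0, 0], "jaw": 0}, {"translation": [-3.9, -0.5, 0], "delta_rot": [0, 0, 0], "jaw": 0}, {"translation": [-4.2, -0.5, 0], "delta_rot": [0, 0, 0], "jaw": 0}, {"translation": [-4.4, -0.5, 0], "delta_rot": [0, 0, 0], "jaw": 0}])

```text
time: 12.4
tool_pos: [0.4719, -0.0987, 0.0231]
tool_rot: [-0.001, 0.772, 0.635, -0.0]
contact_force: [0.1, 1.2, -2.0]
gripper_width: 0.224
grasp_force: 58.9
```

```bash
python3 hs.py
```

```text
t 12.4 tcp [ 0.4719 -0.0987  0.0231] guard -0.2506 0.0063 yaw [0.193 0.981 0.001] F [ 0.1  1.2 -2. ] w 0.224 58.90855550765991
neck 249 -0.12930990877110965 -0.08824349176533253 0.01874691880310984 0.0596049150949624
```

View pics/crop2.png

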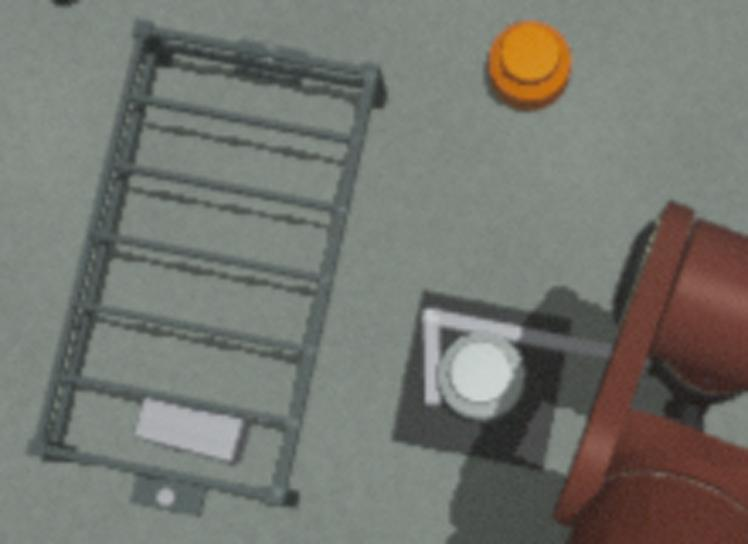

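The housing stands in the crook, centred on the square (482,372) at guard (-109, 39) mm. Next, free the hook.

Request:
send_rows(steps=[{"translation": [0, 0, 0], "delta_rot": [0, 0, 0], "jaw": 0}, {"translation": [0, 0, 0], "delta_rot": [0, 0, 0], "jaw": 0}, {"translation": [0.5, 0.3, 0], "delta_rot": [0, 0, 0], "jaw": 0}, {"translation": [1.1, 0.5, 0], "delta_rot": [0, 0, 0], "jaw": 0}, {"translation": [1.2, 1.5, 0], "delta_rot": [0, 0, 0], "jaw": 0}, {"translation": [1.2, 3, 0], "delta_rot": [0, 0, 0], "jaw": 0}, {"translation": [1.2, 4.5, 0], "delta_rot": [0, 0, 0], "jaw": 0}, {"translation": [1.2, 6, 0], "delta_rot": [0, 0, 0], "jaw": 0}])

```text
time: 13.25
tool_pos: [0.5345, -0.0982, 0.0231]
tool_rot: [-0.001, 0.772, 0.636, -0.0]
contact_force: [-0.2, -0.3, -0.7]
gripper_width: 0.222
grasp_force: 58.9
```

Request:
send_rows(steps=[{"translation": [0, 1.5, 0], "delta_rot": [0, 0, 0], "jaw": 0}, {"translation": [0, 3, 0], "delta_rot": [0, 0, 0], "jaw": 0}, {"translation": [0, 3.5, -1], "delta_rot": [0, 0, 0], "jaw": 0}, {"translation": [0, 3.5, -3], "delta_rot": [0, 0, 0], "jaw": 0}, {"translation": [0, 3.5, -6], "delta_rot": [0, 0, 0], "jaw": 0}, {"translation": [0, 3.5, -8.5], "delta_rot": [0, 0, 0], "jaw": 0}, {"translation": [0, 3.5, -9.5], "delta_rot": [0, 0, 0], "jaw": 0}, {"translation": [0, 3.5, -9.5], "delta_rot": [0, 0, 0], "jaw": 0}])

```text
time: 14.05
tool_pos: [0.5689, -0.1053, 0.1203]
tool_rot: [0.001, 0.772, 0.635, 0.001]
contact_force: [-0.0, 0.0, -2.0]
gripper_width: 0.221
grasp_force: 59.1
```

```bash
python3 hs.py; python3 -c "
from h import *
print(rel([.4650,-.3624,.12],23.4))"
```

```text
t 14.05 tcp [ 0.5689 -0.1053  0.1203] guard -0.2383 -0.0903 yaw [ 0.193  0.981 -0.   ] F [-0.  0. -2.] w 0.221 59.08442974090576
neck 202 -0.12888939935210467 -0.08837081645805954 0.020457001452082686 0.05846080911493654
(array([-27.23,  -5.13,  -0.17]), array([-0.001,  0.   ,  0.969]))
```

Request:
send_rows(steps=[{"translation": [-2, -0.4, -0.2], "delta_rot": [0, 0, 0.07], "jaw": 0}, {"translation": [-5.5, -1, -0.2], "delta_rot": [0, 0, 0.2], "jaw": 0}, {"translation": [-9.5, -1.8, -0.2], "delta_rot": [0, 0, 0.34], "jaw": 0}, {"translation": [-13.5, -2.5, -0.2], "delta_rot": [0, 0, 0.48], "jaw": 0}, {"translation": [-17.5, -3.3, -0.2], "delta_rot": [0, 0, 0.62], "jaw": 0}, {"translation": [-21.5, -4, -0.2], "delta_rot": [0, 0, 0.76], "jaw": 0}, {"translation": [-25, -4.7, -0.2], "delta_rot": [0, 0, 0.9], "jaw": 0}, {"translation": [-27.2, -5.1, -0.2], "delta_rot": [0, 0, 0.969], "jaw": 0}])

```text
time: 14.9
tool_pos: [0.4629, -0.3634, 0.1175]
tool_rot: [-0.002, 0.98, 0.2, -0.002]
contact_force: [0.2, 0.1, -1.0]
gripper_width: 0.223
grasp_force: 59.0
```

Request:
send_rows(steps=[{"translation": [0, 0, 0], "delta_rot": [0, 0, 0], "jaw": 0}, {"translation": [0, 0, 0], "delta_rot": [0, 0, 0], "jaw": 0}, {"translation": [0, 0, 2], "delta_rot": [0, 0, 0], "jaw": 0}, {"translation": [0, 0, 4], "delta_rot": [0, 0, 0], "jaw": 0}, {"translation": [0, 0, 6], "delta_rot": [0, 0, 0], "jaw": 0}, {"translation": [0, 0, 7.5], "delta_rot": [0, 0, 0], "jaw": 0}, {"translation": [0, 0, 8], "delta_rot": [0, 0, 0], "jaw": 0}, {"translation": [0, 0, 8], "delta_rot": [0, 0, 0], "jaw": 0}])

```text
time: 15.7
tool_pos: [0.4647, -0.361, 0.0387]
tool_rot: [-0.002, 0.979, 0.203, -0.001]
contact_force: [0.1, 0.2, -1.1]
gripper_width: 0.223
grasp_force: 59.0
```

```bash
python3 -c "
from h import *
show();print(rel([.4650,-.3624,.0215],23.4))"
```

```text
t 15.7 tcp [ 0.4647 -0.361   0.0387] guard -0.5093 -0.0372 yaw [ 0.918  0.398 -0.002] F [ 0.1  0.2 -1.1] w 0.223 58.96028816699982
(array([-0.02,  0.15,  1.72]), array([-0.004,  0.002,  0.   ]))
```

Request:
send_rows(steps=[{"translation": [0, 0.1, 0.6], "delta_rot": [-0.004, 0.002, 0], "jaw": 0}, {"translation": [0, 0.1, 1.2], "delta_rot": [-0.004, 0.002, 0], "jaw": 0}, {"translation": [0, 0.1, 1.5], "delta_rot": [-0.004, 0.002, 0], "jaw": 0}, {"translation": [0, 0.1, 1.7], "delta_rot": [-0.004, 0.002, 0], "jaw": 0}, {"translation": [0, 0.1, 1.7], "delta_rot": [-0.004, 0.002, 0], "jaw": 0}, {"translation": [0, 0.1, 1.7], "delta_rot": [-0.004, 0.002, 0], "jaw": 0}, {"translation": [0, 0.1, 1.7], "delta_rot": [-0.004, 0.002, 0], "jaw": 0}, {"translation": [0, 0.1, 1.7], "delta_rot": [-0.004, 0.002, 0], "jaw": 0}])

```text
time: 16.5
tool_pos: [0.4655, -0.3631, 0.0232]
tool_rot: [0.001, 0.979, 0.202, 0.001]
contact_force: [0.4, -0.1, -0.8]
gripper_width: 0.221
grasp_force: 59.0
```

Request:
send_rows(steps=[{"translation": [0, 0, 0], "delta_rot": [0, 0, 0], "jaw": 3}, {"translation": [0, 0, 0], "delta_rot": [0, 0, 0], "jaw": 4}, {"translation": [0, 0, 0], "delta_rot": [0, 0, 0], "jaw": 6}, {"translation": [0, 0, 0], "delta_rot": [0, 0, 0], "jaw": 6}, {"translation": [0, 0, 0], "delta_rot": [0, 0, 0], "jaw": 6}, {"translation": [0, 0, 0], "delta_rot": [0, 0, 0], "jaw": 6}, {"translation": [0, 0, -1], "delta_rot": [0, 0, 0], "jaw": 6}, {"translation": [0, 0, -3], "delta_rot": [0, 0, 0], "jaw": 6}])

```text
time: 17.3
tool_pos: [0.4642, -0.3618, 0.0518]
tool_rot: [-0.0, 0.979, 0.202, -0.0]
contact_force: [-0.5, -0.2, -0.0]
gripper_width: 0.7
grasp_force: 0.0
```

Request:
send_rows(steps=[{"translation": [0, 0, -3], "delta_rot": [0, 0, 0], "jaw": 6}, {"translation": [0, 0, -6], "delta_rot": [0, 0, 0], "jaw": 6}, {"translation": [0, 0, -9], "delta_rot": [0, 0, 0], "jaw": 6}, {"translation": [0, 0, -12], "delta_rot": [0, 0, 0], "jaw": 6}, {"translation": [-5, 0, -15], "delta_rot": [0, 0, 0], "jaw": 6}, {"translation": [-8, 0, -15], "delta_rot": [0, 0, 0], "jaw": 6}, {"translation": [-8, 0, -15], "delta_rot": [0, 0, 0], "jaw": 6}, {"translation": [-8, 0, -15], "delta_rot": [0, 0, 0], "jaw": 6}])

```text
time: 18.1
tool_pos: [0.3912, -0.3947, 0.2038]
tool_rot: [0.002, 0.979, 0.202, 0.001]
contact_force: [0.2, 0.4, -0.9]
gripper_width: 0.704
grasp_force: 0.0
```

```bash
python3 hs.py
python3 - <<'E'
from h import *
f=cam('wrist'); P=cloud(f); cv2.imwrite('pics/w4.png',f['pixels'])
mc=np.array([.524,-.3102]); a=np.radians(24.3); mu=np.array([np.cos(a),np.sin(a)]); mv=np.array([-mu[1],mu[0]])
D=P[...,:2]-mc; X=D@mu; Y=D@mv; Z=P[...,2]; ins=(abs(X)<.16)&(abs(Y)<.08)
m=ins&(Z>.008)&(Z<.03)&(f['pixels'].max(2)>90); h=ins&(Z>.03)&(Z<.05)
for n,k in(('steel',m),('handle',h)): print(n,k.sum(),X[k].min(),X[k].max(),Y[k].min(),Y[k].max(),np.median(Z[k]))
s=m&(X<.08)&(X>-.04); print('tilt',np.polyfit(X[s],Z[s],1))
E
```

```text
t 18.1 tcp [ 0.3912 -0.3947  0.2038] guard -0.5565 0.0284 yaw [0.919 0.395 0.002] F [ 0.2  0.4 -0.9] w 0.704 0.0
neck 248 -0.129295449247913 -0.08840674660761229 0.018884909164668194 0.059506944839609915
steel 819 -0.04866365787365692 0.0037047066430131695 -0.03031690030403135 -0.020185068126398368 0.01596996967995804
handle 1506 -0.1004815403652367 -0.05024395210899069 -0.034130389569706654 -0.014171221246989323 0.035953393245901126
tilt [-0.00067784  0.01601479]
```

View pics/w4.png

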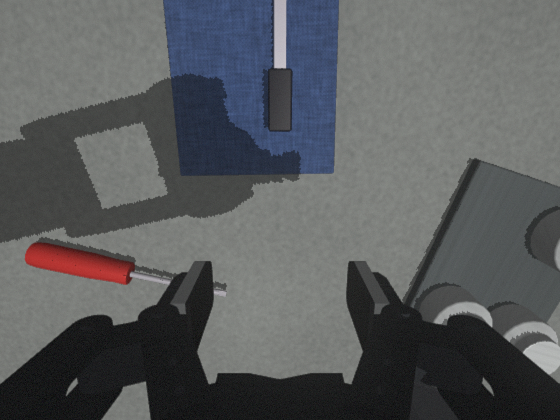

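The wrist view shows the rod flat on the mat (handle at 280,100), nearly at its starting pose. The gripper is clear of it, and the housing is at (-109, 39) mm in the guard frame.

```bash
python3 -c "
from plant import *
print(job_done())"
```

```text
the job is handed in; nothing more can be done
None
```

The job is handed in, with no verdict returned: by my last measurements the housing stands upright about 1 mm from the black square's centre, the rod lies flat on its blue mat, the gauge block looked unmoved in the pictures, and the arm is clear.

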